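# Pack the transformers and latch the transit case

### The job

Pack the loose encapsulated transformers for transport: set each one down in a pocket of its own in the metal case, lying flat on the pocket's floor, and flip the pawl of the lid stay over so that the lid can come down. Then fold the lid shut, swing the T-shaped latch hook in behind the keeper prongs on the lid, and press the lever right down so that the latch pulls the lid tight; leave the other things on the bench where they are.

Things in the scene. Friction and masses are not known exactly. Their poses are not given: they have to be found in the camera images.
- case: Open aluminium transit case fixed to the bench, 150 (x) x 200 (y) x 60 mm, walls 5 mm; origin: centre of its underside, on the bench; x points from the latch side (front, x = -75) to the hinge side (x = +75), y along the front, z up. The ratchet lid stay is outside its y = -100 mm side. A springy black seal strip stands 8 mm above the front rim.
- tray (a point): Centre of the case's inner floor (5 mm above the bench), axes as the case's. On the floor lies a black insert 10 mm thick with four square through pockets 55 x 55 mm, centred at x = +-34 mm, y = +-42 mm.
- lid (a joint): Lid angle, rad: about 0 (-0.02 to 0.01) = lying loose on its springy seal, -0.04 = seal squeezed, pulled tight, 1.95 to 2.2 = open, leaning back past upright. A stiff hinge (2 to 4 N at the edge moves it) holds it where it is left. The engaged pawl stops it closing below about 1.9. Pressed by hand onto the seal it springs back.
- lid_hinge (a point): Middle of the lid's hinge axis, 62 mm above the bench, x = +75 mm of the case; axes move with the lid and match the case's when it is shut. The lid is a slab 150 mm long (to -x from here), 200 mm wide, 22 mm thick (to +z; z points out of its outer face).
- lid_edge (a point): Middle of the lid's outer top front edge (150 mm from the hinge, on the outer face); axes move with the lid, -x points away from the hinge, z out of the outer face.
- keeper (a point): Keeper seat on the lid's front, where the middle of the T-bar ends up. The keeper is two steel prongs, 16 mm wide, one either side of the hook's stem, that stick out 15.5 mm from the lid's front and turn up 4 mm at their outer end, 6 mm in front of this point; axes as the lid's.
- lever (a joint): Latch lever angle, rad: 0 = up (leaning 5 degrees outward from vertical), 1.75 = pressed right down (15 degrees below level, pointing away from the case), where it is past dead centre and stays. It stays where it is left and turns with 1 to 5 N at its end.
- axle (a point): Point on the lever's axle (which runs along the case's y) at y = 0 of the case, 8 mm in front of the case, 38 mm above the bench; axes as the case's.
- lever_tip (a point): Near the end of the lever's handle, on its centre line, 80 mm from the axle (the handle ends at 85 mm), 60 mm to -y of the case's middle. The handle is a flat bar 22 mm wide, 12 mm thick at the black grip. Pushed outward from its case side, then down, it turns about the axle.
- hook (a joint): Angle of the T-hook on the lever's crank, rad, relative to the lever: 0 = fallen outward, away from the case (its rest); grows as it swings up and in. With the lever up, past about 0.8 it falls in by itself against the shut lid's front, behind the prongs (about 1.2 to 1.3). Pressing the lever then draws it down into the keeper.
- hook_bar (a point): Middle of the T-bar at the hook's free end: a 6 mm round bar 44 mm long along the case's y, at the case's middle, on a 6 mm stem 54 mm long from a crank pin 24 mm from the axle. At rest with the lever up it is 66 mm in front of the case, 77 mm above the bench; it rises to 90 mm as it swings in.
- pawl (a joint): Pawl angle, rad: 0 = engaged, leaning towards the hinge with its nose under the teeth of the lid stay; 0.8 = flipped over centre towards the latch side, where it lies by its own weight and frees the lid. Past about 0.3 it falls over by itself; 1 to 4 N at the peg flips it.
- pawl_peg (a point): Middle of the thumb peg on top of the upright pawl bar: a 10 mm round peg along the case's y, from y = -120 to -149 mm of the case; engaged it is at x = +47 mm, 129 mm above the bench. The bar turns about a pin at x = +23, z = 14 mm; push the peg towards -x of the case, 50 mm or more.
- trafo1: Encapsulated transformer, a dark grey block 48 (x) x 40 (y) x 38 mm (z) with a black resin face and six tiny brass pads on top, about 0.2 kg; origin: centre of its underside. May be absent.
- trafo1_mid (a point): Middle of that block, 19 mm above its underside. May be absent.
- trafo2: Encapsulated transformer, a dark grey block 48 (x) x 40 (y) x 38 mm (z) with a black resin face and six tiny brass pads on top, about 0.2 kg; origin: centre of its underside. May be absent.
- trafo2_mid (a point): Middle of that block, 19 mm above its underside. May be absent.
- trafo3: Encapsulated transformer, a dark grey block 48 (x) x 40 (y) x 38 mm (z) with a black resin face and six tiny brass pads on top, about 0.2 kg; origin: centre of its underside. May be absent.
- trafo3_mid (a point): Middle of that block, 19 mm above its underside. May be absent.
- trafo4: Encapsulated transformer, a dark grey block 48 (x) x 40 (y) x 38 mm (z) with a black resin face and six tiny brass pads on top, about 0.2 kg; origin: centre of its underside. May be absent.
- trafo4_mid (a point): Middle of that block, 19 mm above its underside. May be absent.
- meter: Bystander: yellow handheld multimeter, 150 x 75 x 34 mm; not to be moved.
- screwdriver: Bystander: screwdriver, 190 mm long; not to be moved.
- jar: Bystander: closed amber jar, 60 mm across, 75 mm tall; not to be moved.
There are look-alikes about, which are no part of the job. What is shaped like the trafo2 but blue, pink or purple is not meant.

How it is judged (in metres and radians):
On the way, in this order (a step that is already met when the one before it is completed fails the run):
1. every transformer present lies in a pocket of the case and the pawl is flipped over, with the lid still up (x of trafo1_mid in the frame of case between -0.05 and 0.05 m and y of trafo1_mid in the frame of case between -0.06 and 0.06 m and z of each of trafo1_mid, trafo2_mid, trafo3_mid, trafo4_mid in the frame of case below 0.031 m and (angle between trafo1's own x axis and vertical below 0.12 rad or angle between trafo1's own x axis and vertical above 3.02 rad or angle between trafo1's own y axis and vertical below 0.12 rad or angle between trafo1's own y axis and vertical above 3.02 rad or angle between trafo1's own z axis and vertical below 0.12 rad or angle between trafo1's own z axis and vertical above 3.02 rad) and x of trafo2_mid in the frame of case between -0.05 and 0.05 m and y of trafo2_mid in the frame of case between -0.06 and 0.06 m and (angle between trafo2's own x axis and vertical below 0.12 rad or angle between trafo2's own x axis and vertical above 3.02 rad or angle between trafo2's own y axis and vertical below 0.12 rad or angle between trafo2's own y axis and vertical above 3.02 rad or angle between trafo2's own z axis and vertical below 0.12 rad or angle between trafo2's own z axis and vertical above 3.02 rad) and x of trafo3_mid in the frame of case between -0.05 and 0.05 m and y of trafo3_mid in the frame of case between -0.06 and 0.06 m and (angle between trafo3's own x axis and vertical below 0.12 rad or angle between trafo3's own x axis and vertical above 3.02 rad or angle between trafo3's own y axis and vertical below 0.12 rad or angle between trafo3's own y axis and vertical above 3.02 rad or angle between trafo3's own z axis and vertical below 0.12 rad or angle between trafo3's own z axis and vertical above 3.02 rad) and x of trafo4_mid in the frame of case between -0.05 and 0.05 m and y of trafo4_mid in the frame of case between -0.06 and 0.06 m and (angle between trafo4's own x axis and vertical below 0.12 rad or angle between trafo4's own x axis and vertical above 3.02 rad or angle between trafo4's own y axis and vertical below 0.12 rad or angle between trafo4's own y axis and vertical above 3.02 rad or angle between trafo4's own z axis and vertical below 0.12 rad or angle between trafo4's own z axis and vertical above 3.02 rad) and value of joint pawl above 0.5 rad and value of joint lid above 1.3 rad), for 0.2 s.
2. the lid is folded down onto its seal (value of joint lid below 0.05 rad and value of joint pawl above 0.5 rad), for 0.2 s.
3. the T-bar of the latch hook is behind the keeper prongs (x of hook_bar in the frame of keeper between -0.006 and 0.012 m and z of hook_bar in the frame of keeper between -0.006 and 0.014 m and value of joint lid below 0.05 rad), for 0.2 s.
At the end, for the whole second after the job is handed in: All transformers present lie flat (0.12 rad, any face) in pockets, middles at most 31 mm above the case's underside; pawl past 0.5 rad; T-bar behind the prongs, within 6 mm forward of and above the keeper point; lever past 1.6 rad; lid below -0.028 rad (x of trafo1_mid in the frame of case between -0.05 and 0.05 m and y of trafo1_mid in the frame of case between -0.06 and 0.06 m and z of each of trafo1_mid, trafo2_mid, trafo3_mid, trafo4_mid in the frame of case below 0.031 m and (angle between trafo1's own x axis and vertical below 0.12 rad or angle between trafo1's own x axis and vertical above 3.02 rad or angle between trafo1's own y axis and vertical below 0.12 rad or angle between trafo1's own y axis and vertical above 3.02 rad or angle between trafo1's own z axis and vertical below 0.12 rad or angle between trafo1's own z axis and vertical above 3.02 rad) and x of trafo2_mid in the frame of case between -0.05 and 0.05 m and y of trafo2_mid in the frame of case between -0.06 and 0.06 m and (angle between trafo2's own x axis and vertical below 0.12 rad or angle between trafo2's own x axis and vertical above 3.02 rad or angle between trafo2's own y axis and vertical below 0.12 rad or angle between trafo2's own y axis and vertical above 3.02 rad or angle between trafo2's own z axis and vertical below 0.12 rad or angle between trafo2's own z axis and vertical above 3.02 rad) and x of trafo3_mid in the frame of case between -0.05 and 0.05 m and y of trafo3_mid in the frame of case between -0.06 and 0.06 m and (angle between trafo3's own x axis and vertical below 0.12 rad or angle between trafo3's own x axis and vertical above 3.02 rad or angle between trafo3's own y axis and vertical below 0.12 rad or angle between trafo3's own y axis and vertical above 3.02 rad or angle between trafo3's own z axis and vertical below 0.12 rad or angle between trafo3's own z axis and vertical above 3.02 rad) and x of trafo4_mid in the frame of case between -0.05 and 0.05 m and y of trafo4_mid in the frame of case between -0.06 and 0.06 m and (angle between trafo4's own x axis and vertical below 0.12 rad or angle between trafo4's own x axis and vertical above 3.02 rad or angle between trafo4's own y axis and vertical below 0.12 rad or angle between trafo4's own y axis and vertical above 3.02 rad or angle between trafo4's own z axis and vertical below 0.12 rad or angle between trafo4's own z axis and vertical above 3.02 rad) and value of joint pawl above 0.5 rad and value of joint lid below -0.028 rad and value of joint lever above 1.6 rad and x of hook_bar in the frame of keeper between -0.006 and 0.012 m and z of hook_bar in the frame of keeper between -0.006 and 0.006 m); the robot touches nothing.
It fails at once if the meter is pushed more than 30 mm from its place (distance of meter from where it was at the start of the episode above 0.03 m).
It fails at once if the screwdriver is pushed more than 30 mm from its place (distance of screwdriver from where it was at the start of the episode above 0.03 m).
It fails at once if the jar is pushed more than 30 mm from its place (distance of jar from where it was at the start of the episode above 0.03 m).
Of trafo1, trafo2, trafo3, trafo4 only 2 to 4 are there at a start; the rules pass over those that are not, and their reading is None.
At some moment in a run one of trafo1, trafo2, trafo3, trafo4 may be knocked a few centimetres aside while the robot is not near it.
Once in a run the grip may slacken for a moment while it holds something.
It also fails if it takes over 210 s, if anything falls off the work surface, if the arm or the gripper's body presses on something with over 40 N, if the wrist force passes 120 N, or if a joint passes its speed limit or range.

### The arm

A 6-joint arm with a two-finger parallel gripper is mounted at the origin on the work surface. World frame = base frame: x ahead of the robot, y to its left, z up, the work surface at z = 0. Lengths are in m, angles in degrees, forces in N, time in s.
With the tool pointing down it reaches from about 0.3 to 0.875 m from the base axis. Payload 6.4 kg.
Tool frame: the origin (TCP) lies on the mounting face of the last link; the fingertips stand 173 mm ahead of it and the grasp point (between the pads) lies 155 mm ahead of it (manip.tcp_to_tips is the distance from the TCP to the fingertips, in m); z points along the fingers, y is the direction in which the jaws open and shut (so a half turn about z gives the same grasp; the last joint's range is limited). The gripper opens to 85 mm and grips with 20 to 120 N. Pads are 22 mm wide; open, the fingers measure 114 mm over their backs; the gripper's body (76 mm by 85 mm) begins 54 mm behind the grasp point. The pads swing forward as they close: fully open they stand 13 mm farther back than shut.
Start: joints at [51.377, 10.359, 92.074, -0, 77.567, -11.82], TCP at [0.259, 0.513, 0.405] pointing down, gripper open.
Joint ranges: [-171.53, 171.53], [-51.25, 118.39], [17.06, 147.69], [-65.23, 245.23], [0, 150.52], [-178.68, 178.68]. Speed limits (degrees/s): [147.25, 147.25, 172.46, 180, 180, 180].

### API

Orientations are given as [roll, pitch, yaw] about the fixed x, y, z axes, in that order (R = Rz(yaw) Ry(pitch) Rx(roll)).
In Python, from bench import readout, vision, manip gives the robot as it stands. The module is installed in compiled form; this text tells all that it offers.
- The arm moves only by the tool step_arm, never from a script. Its argument "motion" is a list of rows, each a list of 2 entries, a list of its own where there are three numbers: the shift along the world's x, y, z in m, then the turn about the world's z in rad. In form: [[[x, y, z], twist], ...]. A call has 1 to 20 rows; each row shifts and turns the commanded pose from where the row before left it; what a row does not reach is not made up. A row lasts 1/8 s, in which the tool goes at most 62.5 mm and 10.7 degrees, less where a joint would pass 70% of its speed; a pose out of reach is approached as far as the arm can. A call is refused whole if a number of a shift passes 0.0625 or a number of a turn 0.188, either way. A call with a gripper value outside its range is refused whole. "gripper" is the opening, from -1 (shut) to 1 (fully open), so that 0 is half open, set as the call begins (left out, the last holds). The fingers move at their own pace and stop on an object; "newtons" is the grip in N (left out, the last holds). Time passes only in rows, so rows that do not move let the fingers close. It gives the time, the measured TCP pose, the force and the opening at its end, in the units of the state.
- readout.get_obs(): the state, without advancing time (a new reading comes with each control period).
- vision.snapshot(name): name is "scene" or "top" or "wrist"; returns a dict with "frame" (420x560x3 uint8, red, green, blue), "camera_matrix" (3x3 intrinsics, pixels), "rvec" (rotation vector, rad) and "tvec" (3), from world to camera coordinates, as OpenCV has them. Camera axes: x right, y down, z forward; pixel columns grow to the right and rows downward; lengths in m; the calibration is good to about 2 mm. The wrist camera is an equidistant fisheye: a pixel r from the principal point sees the ray r / f radians off the axis. A picture is of the moment at which its call begins. There is no depth.
- manip.job_done(): hands the job in, once; it reports no verdict.
The state is a dict: "time_s": time; "qpos": joint angles; "joint_vel": joint speeds; "joint_torque": joint torques, N m; "position": TCP position; "tool_rot": TCP orientation; "contact_force": force on the tool from outside, world axes, zero at the start; "moment": the same for the moment, N m; "opening": opening from 0.0 (shut) to 1.0 (fully open).
Only numpy, scipy, OpenCV 4.12 (cv2) and the standard library are available. Lean on these libraries where they do the work, as an engineer would, in place of code of your own. Each camera call takes 0.05 s, during which the arm holds its last target. There are 200 camera calls.

## Working session

There is one attempt and no reset: what is moved stays moved. The work goes in short steps, Python scripts to look and compute and a tool call to move; the robot and the scene stay as the last step left them, time stands still between calls to the robot, and variables do not carry over. Pictures are saved under pics/ and viewed, about 12 in all and at most 16, crops included, and the job is handed in when it is done.

Besides the shell and the picture viewer there is one more tool, called as name(argument=value, ...) on one line, values as JSON. step_arm: Moves the arm, as the interface text tells. Its arguments: {"type":"object","properties":{"motion":{"type":"array"},"gripper":{"type":"number"},"newtons":{"type":"number"}},"required":["motion"]}

```bash
mkdir -p pics; cat > h.py <<'E'
import numpy as np, cv2, pickle
from bench import readout, vision, manip
def snap(name, fn):
    s=vision.snapshot(name); pickle.dump(s,open(f'pics/{fn}.pkl','wb'))
    cv2.imwrite(f'pics/{fn}.png', s['frame'][:,:,::-1]); return s
def load(fn): return pickle.load(open(f'pics/{fn}.pkl','rb'))
def ray(s,u,v,fish=False):
    K=np.array(s['camera_matrix']); R=cv2.Rodrigues(np.array(s['rvec'],float))[0]; t=np.array(s['tvec'],float).ravel()
    x=(u-K[0,2])/K[0,0]; y=(v-K[1,2])/K[1,1]
    if fish:
        r=np.hypot(x,y); d=np.array([np.sin(r)*x/max(r,1e-9),np.sin(r)*y/max(r,1e-9),np.cos(r)])
    else: d=np.array([x,y,1.])
    return -R.T@t, R.T@d/np.linalg.norm(d)
def onz(s,u,v,z,fish=False):
    c,d=ray(s,u,v,fish); return c+d*(z-c[2])/d[2]
def proj(s,p,fish=False):
    K=np.array(s['camera_matrix']); R=cv2.Rodrigues(np.array(s['rvec'],float))[0]; t=np.array(s['tvec'],float).ravel()
    q=R@np.array(p,float)+t
    if fish:
        r=np.hypot(q[0],q[1]); th=np.arctan2(r,q[2]); x,y=q[0]/r*th,q[1]/r*th
    else: x,y=q[0]/q[2],q[1]/q[2]
    return np.array([K[0,0]*x+K[0,2],K[1,1]*y+K[1,2]])
def tri(s1,p1,s2,p2):
    c1,d1=ray(s1,*p1);c2,d2=ray(s2,*p2)
    a=np.linalg.lstsq(np.c_[d1,-d2],c2-c1,rcond=None)[0]
    return (c1+d1*a[0]+c2+d2*a[1])/2, np.linalg.norm(c1+d1*a[0]-c2-d2*a[1])
E
python3 - <<'E'
from h import *
a=snap('top','top0');b=snap('scene','scene0')
for s in(a,b): print(ray(s,280,210), s['camera_matrix'])
for n in('top0','scene0'):
    cv2.imwrite(f'pics/{n}b.png',cv2.resize(cv2.imread(f'pics/{n}.png'),(800,600),interpolation=cv2.INTER_CUBIC))
print(readout.get_obs())
E
```

```text
(array([ 0.46226533, -0.00902228,  1.0297575 ]), array([ 0.10266577, -0.0244657 , -0.99441499])) [[389.03275353   0.         275.44182859]
 [  0.         389.03275353 208.83226771]
 [  0.           0.           1.        ]]
(array([0.96198519, 0.31452087, 0.72120518]), array([-0.47619502, -0.40581431, -0.7800981 ])) [[384.98559326   0.         280.4308896 ]
 [  0.         384.98559326 210.26285751]
 [  0.           0.           1.        ]]
{'time_s': 0.1, 'qpos': array([ 5.13760511e+01,  1.03990068e+01,  9.21251205e+01,  5.61913967e-04,
        7.75677799e+01, -1.18200520e+01]), 'joint_vel': array([-0.06729337, -0.11810502, -0.14591574, -0.04463134, -0.01562444,
       -0.08683434]), 'joint_torque': array([-7.35036210e-04, -4.45878518e+01, -3.52239847e+01, -2.65666249e-04,
        4.08475680e-03,  3.49164281e-05]), 'position': array([0.25913198, 0.51305282, 0.40386738]), 'tool_rot': array([-1.79910154e+02, -1.93630386e-02,  1.53195966e+02]), 'contact_force': array([-0.02550424, -0.16361988, -0.27218667]), 'moment': array([ 0.03196443, -0.01129329,  0.00156689]), 'opening': 0.9961341647949772}
```

View pics/top0b.png

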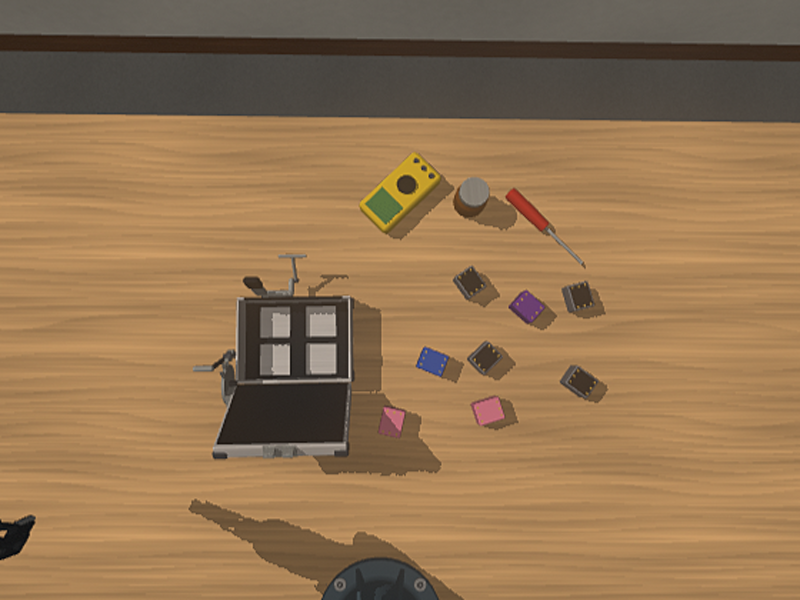

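View pics/scene0b.png

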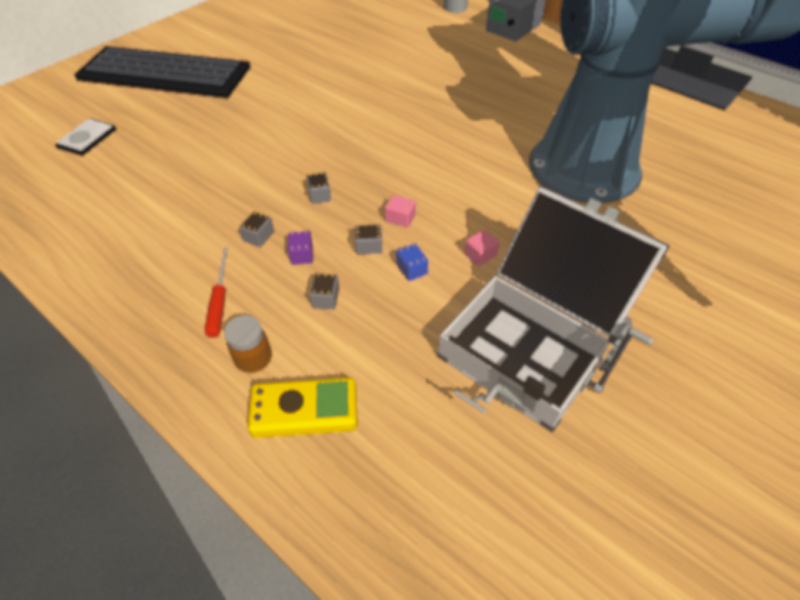

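The top view shows four dark grey transformers at about (470,284), (578,297), (486,358) and (580,381) on the 800 px scale. The case's front faces away from the robot, the lid leans towards it, and the stay is on the left. Next I'll measure.

```bash
python3 - <<'E'
from h import *
a=load('top0'); f=a['frame']; k=1/1.42857
for n,p in dict(FL=(238,298),FR=(352,297),HR=(352,381),HL=(237,381)).items():
    print(n, onz(a,p[0]*k,p[1]*k,0.06).round(4))
# pockets (white)
hsv=cv2.cvtColor(f,cv2.COLOR_RGB2HSV)
g=f.astype(int).max(2); sat=hsv[...,1]
def blobs(m,z,lo,hi):
    n,l,st,c=cv2.connectedComponentsWithStats(m.astype(np.uint8))
    for i in range(1,n):
        if lo<st[i,4]<hi:
            cnt=np.argwhere(l==i)[:,::-1].astype(np.float32)
            r=cv2.minAreaRect(cnt); print(st[i],c[i].round(1),onz(a,*c[i],z).round(4), [onz(a,*q,z)[:2].round(4).tolist() for q in cv2.boxPoints(r)])
roi=np.zeros(f.shape[:2],bool); roi[180:320,270:440]=1
print('black tops'); blobs((g<75)&roi,0.038,60,600)
roi=np.zeros(f.shape[:2],bool); roi[205:270,165:250]=1
print('pockets'); blobs((g>170)&(sat<40)&roi,0.005,100,900)
for p in [(470,284),(486,358)]:print(f[int(p[1]*k),int(p[0]*k)])
c=cv2.resize(f[165:330,120:440,::-1],None,fx=2.5,fy=2.5,interpolation=cv2.INTER_CUBIC); cv2.imwrite('pics/c1.png',c)
E
```

```text
FL [0.5637 0.2504 0.06  ]
FR [0.567  0.0513 0.06  ]
HR [0.4212 0.0493 0.06  ]
HL [0.4201 0.247  0.06  ]
black tops
[320 187  19  19 172] [329.3 196.4] [ 0.6008 -0.1603  0.038 ] [[0.606, -0.1351], [0.6262, -0.1617], [0.5943, -0.1853], [0.5742, -0.1587]]
[399 199  16  17 169] [406.6 206.7] [ 0.5757 -0.3598  0.038 ] [[0.5904, -0.3393], [0.5995, -0.3704], [0.5605, -0.3803], [0.5515, -0.3494]]
[331 240  18  20 180] [340. 250.] [ 0.4636 -0.1865  0.038 ] [[0.461, -0.1609], [0.489, -0.1893], [0.4663, -0.2119], [0.4384, -0.1836]]
[399 258  17  19 179] [407.2 266.9] [ 0.422  -0.3568  0.038 ] [[0.422, -0.3303], [0.4475, -0.3503], [0.4226, -0.3834], [0.3972, -0.3634]]
pockets
[217 219  18  16 258] [225.5 227.2] [0.5215 0.109  0.005 ] [[0.5429, 0.1318], [0.5433, 0.087], [0.5038, 0.0863], [0.5035, 0.1309]]
[191 220  12  15 150] [196.4 227.7] [0.5196 0.1852 0.005 ] [[0.5398, 0.2001], [0.54, 0.1712], [0.5032, 0.1702], [0.503, 0.199]]
[217 241  18  20 292] [225.6 250.5] [0.4605 0.1075 0.005 ] [[0.4851, 0.1305], [0.4854, 0.086], [0.436, 0.0852], [0.4358, 0.1294]]
[190 242  13  20 231] [196.5 251.8] [0.4566 0.1833 0.005 ] [[0.4821, 0.201], [0.4823, 0.1697], [0.4329, 0.1684], [0.4328, 0.1995]]
[70 57 44]
[70 56 45]
```

View pics/c1.png

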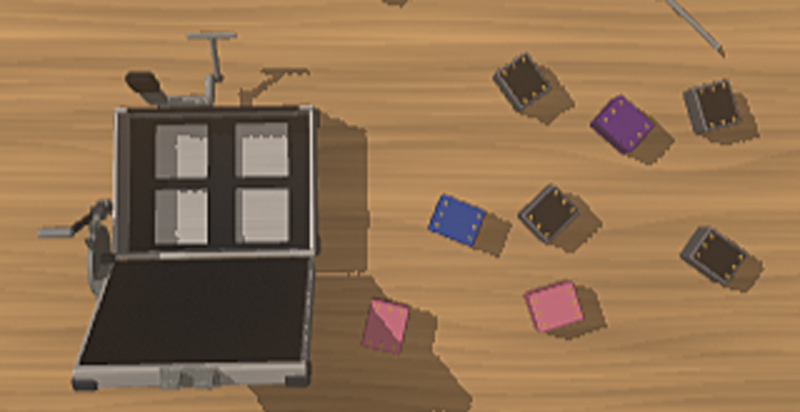

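step_arm(motion=[[[0.025,-0.048,0],-0.146],[[0.025,-0.048,0],-0.146],[[0.025,-0.048,0],-0.146],[[0.025,-0.048,0],-0.146],[[0.025,-0.048,0],-0.146],[[0.025,-0.048,0],-0.146],[[0.025,-0.048,0],-0.146],[[0.025,-0.048,0],-0.146],[[0.025,-0.048,0],-0.146],[[0.025,-0.048,0],-0.146],[[0.025,-0.048,0],-0.146],[[0.025,-0.048,0],-0.146],[[0.025,-0.048,0],-0.146],[[0.016,-0.048,0],-0.146],[[0,0,-0.05],0],[[0,0,-0.05],0],[[0,0,0],0],[[0,0,0],0]], gripper=0.5)

```text
time_s: 2.35
position: [0.6009, -0.1589, 0.3064]
tool_rot: [179.9, -0.0, 36.1]
contact_force: [-1.0, 0.5, 0.3]
opening: 0.752
```

```bash
python3 - <<'E'
from h import *
s=snap('wrist','w1'); print(s['camera_matrix'][0], ray(s,280,210,True)); o=readout.get_obs(); print(o['position'],o['tool_rot'],o['qpos'])
print(proj(s,(0.6008,-.1603,.038),True))
E
```

```text
[325.1922621    0.         276.63552733] (array([ 0.65793308, -0.11806381,  0.27583089]), array([-0.21701802, -0.17407834, -0.96052064]))
[ 0.60123788 -0.15898728  0.30736701] [ 1.79802994e+02 -1.04676902e-01  3.61053259e+01] [-2.57305610e+01  2.17489780e+01  8.96775033e+01 -7.57465150e-04
  6.83504308e+01  2.81645711e+01]
[276.45130766 212.8153112 ]
```

View pics/w1.png

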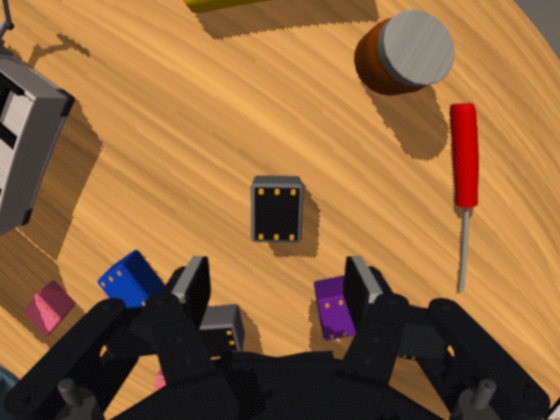

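The transformer is at (277,210) in the wrist view, with its top face clear to see. I'll write a locator.

```bash
cat >> h.py <<'E'
def locate(s,guess,z=0.038,thr=60,box=60):
    f=s['frame']; u0,v0=proj(s,(guess[0],guess[1],z),True)
    m=(f.max(2)<thr).astype(np.uint8)
    m=cv2.morphologyEx(m,cv2.MORPH_OPEN,np.ones((3,3)))
    n,l,st,c=cv2.connectedComponentsWithStats(m); best=None
    for i in range(1,n):
        d=np.hypot(c[i][0]-u0,c[i][1]-v0)
        if st[i,4]>400 and st[i,4]<8000 and d<box and (best is None or d<best[0]): best=(d,i)
    if best is None: print('none near',u0,v0); return
    px=np.argwhere(l==best[1])[:,::-1]; hull=cv2.convexHull(px.astype(np.float32))[:,0]
    w=np.array([onz(s,*p,z,True)[:2] for p in hull],np.float32)
    (cx,cy),(a,b),ang=cv2.minAreaRect(w*1000)
    if a<b: ang+=90
    ang=(ang+90)%180-90
    print('px',c[best[1]].round(0),'centre',round(cx/1000,4),round(cy/1000,4),'size',round(max(a,b),1),round(min(a,b),1),'long axis deg',round(ang,1))
    o=readout.get_obs(); p=o['position']; y=o['tool_rot'][2]
    t=(ang-y+90)%180-90
    print('move dx dy',(cx/1000-p[0]).round(4),(cy/1000-p[1]).round(4),'twist',np.radians(t).round(3),'z',p[2].round(4),'yaw',y.round(1))
E
python3 - <<'E'
from h import *
s=load('w1'); locate(s,(0.6008,-.1603))
print(s['frame'][185:245:6,277].tolist())
E
```

```text
px [276. 214.] centre 0.5997 -0.1612 size 41.8 33.4 long axis deg 35.4
move dx dy -0.0015 -0.0023 twist -0.012 z 0.3074 yaw 36.1
[[111, 103, 106], [197, 141, 24], [19, 20, 19], [18, 16, 14], [20, 19, 18], [22, 19, 20], [21, 19, 20], [19, 17, 19], [53, 37, 18], [134, 96, 39]]
```

step_arm(motion=[[[-0.0015,-0.0023,-0.03],-0.012],[[0,0,-0.04],0],[[0,0,-0.03],0],[[0,0,-0.024],0],[[0,0,0],0],[[0,0,0],0]])

```text
time_s: 3.15
position: [0.6, -0.1615, 0.1833]
tool_rot: [179.8, -0.1, 35.4]
contact_force: [0.3, 0.2, -0.1]
opening: 0.745
```

step_arm(motion=[[[0,0,0],0],[[0,0,0],0],[[0,0,0],0],[[0,0,0],0],[[0,0,0],0],[[0,0,0],0],[[0,0,0],0],[[0,0,0.03],0],[[0,0,0.05],0],[[0,0,0.05],0],[[0,0,0],0]], gripper=-0.6, newtons=50)

```text
time_s: 4.53
position: [0.6004, -0.1617, 0.3164]
tool_rot: [179.5, -0.3, 35.4]
contact_force: [0.8, -0.8, -2.1]
opening: 0.462
```

step_arm(motion=[[[-0.012,0.045,0],-0.1],[[-0.012,0.045,0],-0.1],[[-0.012,0.045,0],-0.1],[[-0.012,0.045,0],-0.1],[[-0.012,0.045,0],-0.1],[[-0.0127,0.045,0],-0.1],[[0,0,0],0],[[0,0,0],0]])

```text
time_s: 5.52
position: [0.5258, 0.1089, 0.3099]
tool_rot: [180.0, 0.1, 1.1]
contact_force: [-0.7, -0.6, -2.6]
opening: 0.459
```

```bash
python3 - <<'E'
from h import *
s=snap('wrist','w2'); o=readout.get_obs(); print(o['position'],o['tool_rot'],o['opening'],o['time_s'])
c=np.array([.493,.1495])
f=s['frame'][:,:,::-1].copy()
import math
th=math.radians(1);R=np.array([[math.cos(th),-math.sin(th)],[math.sin(th),math.cos(th)]])
for x,y in[(-75,-100),(-75,100),(75,100),(75,-100)]:
    p=c-R@np.array([x,y])/1000; u=proj(s,(*p,.06),True); cv2.circle(f,tuple(u.astype(int)),3,(0,0,255),-1); print(x,y,u.round(1))
for x in(-34,34):
  for y in(-42,42):
    for a,b in((-27.5,-27.5),(27.5,-27.5),(27.5,27.5),(-27.5,27.5)):
      p=c-R@np.array([x+a,y+b])/1000; u=proj(s,(*p,.015),True); cv2.circle(f,tuple(u.astype(int)),2,(0,255,0),-1)
cv2.imwrite('pics/w2b.png',f)
E
```

```text
[0.52606117 0.10834902 0.31010078] [1.79981937e+02 4.97571511e-02 1.03579301e+00] 0.45496948473730375 5.575
-75 -100 [ 89.5 164.3]
-75 100 [359.8 160. ]
75 100 [343.4 337.7]
75 -100 [120.4 329.6]
```

View pics/w2b.png

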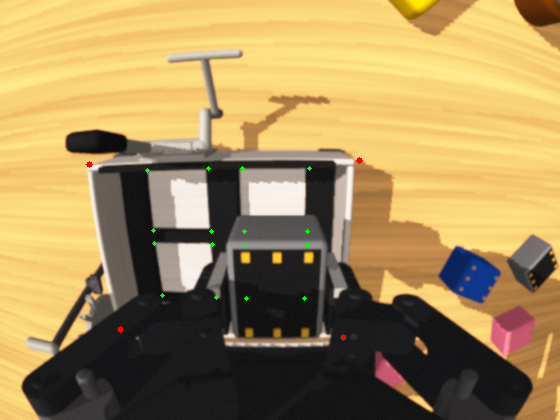

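The pocket edges agree with the model to 1–2 px, putting the case about 1.5 mm further in +x. Next I'll check where the held block sits, from its brass pads.

```bash
cat >> h.py <<'E'
def held(s,z):
    f=s['frame'].astype(int); m=((f[...,0]-f[...,2]>70)&(f[...,0]<230)).astype(np.uint8); m[:235]=0;m[345:]=0;m[:,:225]=0;m[:,330:]=0
    n,l,st,c=cv2.connectedComponentsWithStats(m); q=[c[i] for i in range(1,n) if 15<st[i,4]<200]
    w=np.array([onz(s,*p,z,True)[:2] for p in q]); o=readout.get_obs()
    r=cv2.minAreaRect((w*1000).astype(np.float32)); print(np.round(q,0).tolist(),r, 'tcp',o['position'],'off',(np.array(r[0])/1000-o['position'][:2]).round(4))
E
python3 - <<'E'
from h import *
held(load('w2'),.165)
E
```

```text
[[245.0, 257.0], [276.0, 258.0], [309.0, 258.0], [249.0, 332.0], [277.0, 333.0], [305.0, 332.0]] ((525.9168090820312, 107.69223022460938), (36.35091018676758, 24.602924346923828), 0.7245604991912842) tcp [0.52606117 0.10834902 0.31010078] off [-0.0001 -0.0007]
```

step_arm(motion=[[[0.003,0,-0.03],0],[[0,0,-0.04],0],[[0,0,-0.03],0],[[0,0,-0.01],0],[[0,0,-0.01],0],[[0,0,0],0],[[0,0,0],0]])

```text
time_s: 6.45
position: [0.5297, 0.1089, 0.1917]
tool_rot: [180.0, -0.1, 1.0]
contact_force: [0.4, 0.3, -1.7]
opening: 0.461
```

step_arm(motion=[[[0,0,-0.002],0],[[0,0,0],0],[[0,0,0],0],[[0,0,0],0],[[0,0,0.03],0],[[0,0,0.05],0],[[0,0,0.04],0]], gripper=0.3)

```text
time_s: 7.32
position: [0.5292, 0.1089, 0.3105]
tool_rot: [180.0, -0.1, 1.0]
contact_force: [0.0, -0.1, -0.2]
opening: 0.647
```

step_arm(motion=[[[0,-0.049,0],-0.126],[[-0.012,-0.049,0],-0.126],[[-0.012,-0.049,0],-0.126],[[-0.014,-0.049,0],-0.126],[[-0.014,-0.049,0],-0.126],[[-0.014,-0.049,0],-0.126],[[0,0,0],0],[[0,0,0],0]], gripper=0.5)

```text
time_s: 8.32
position: [0.463, -0.1849, 0.3086]
tool_rot: [-180.0, 0.0, -42.3]
contact_force: [-0.3, 0.7, -0.0]
opening: 0.75
```

```bash
python3 - <<'E'
from h import *
s=snap('wrist','w3'); print(readout.get_obs()['position']); locate(s,(0.4636,-.1865))
E
```

```text
[ 0.46314744 -0.18433763  0.30855231]
px [277. 210.] centre 0.4631 -0.187 size 41.4 33.7 long axis deg -45.9
move dx dy -0.0 -0.0027 twist -0.064 z 0.3086 yaw -42.2
```

step_arm(motion=[[[0,-0.0025,-0.03],-0.064],[[0,0,-0.04],0],[[0,0,-0.03],0],[[0,0,-0.025],0],[[0,0,0],0],[[0,0,0],0]])

```text
time_s: 9.12
position: [0.4637, -0.187, 0.1845]
tool_rot: [-180.0, -0.1, -45.9]
contact_force: [-0.4, 0.2, -0.7]
opening: 0.747
```

step_arm(motion=[[[0,0,0],0],[[0,0,0],0],[[0,0,0],0],[[0,0,0],0],[[0,0,0],0],[[0,0,0],0],[[0,0,0],0],[[0,0,0.03],0],[[0,0,0.05],0],[[0,0,0.05],0],[[0,0,0],0]], gripper=-0.6)

```text
time_s: 10.5
position: [0.4644, -0.1885, 0.3183]
tool_rot: [-179.9, -0.5, -46.0]
contact_force: [1.1, 0.4, -2.1]
opening: 0.458
```

step_arm(motion=[[[0.01,0.045,0],0.1],[[0.01,0.045,0],0.1],[[0.01,0.045,0],0.1],[[0.01,0.045,0],0.1],[[0.01,0.045,0],0.1],[[0.01,0.045,0],0.1],[[0.005,0.054,0],0.1],[[0,0.055,0],0.12],[[0,0,0],0],[[0,0,0],0],[[0,0,0],0]])

```text
time_s: 11.88
position: [0.528, 0.1903, 0.313]
tool_rot: [180.0, 0.1, 0.9]
contact_force: [0.0, 0.2, -1.4]
opening: 0.46
```

```bash
python3 - <<'E'
from h import *
s=snap('wrist','w4'); o=readout.get_obs(); held(s,o['position'][2]-.145); print(o['tool_rot'],o['opening'])
E
```

```text
[[246.0, 262.0], [276.0, 262.0], [307.0, 262.0], [250.0, 335.0], [277.0, 335.0], [304.0, 335.0], [243.0, 341.0], [322.0, 340.0]] ((524.7412109375, 186.49766540527344), (39.42887496948242, 34.937137603759766), 1.2997039556503296) tcp [0.52812465 0.19016879 0.31325617] off [-0.0034 -0.0037]
[1.79982975e+02 4.31814887e-02 8.92929219e-01] 0.46033797050319886
```

step_arm(motion=[[[0.001,0.002,-0.03],0],[[0,0,-0.04],0],[[0,0,-0.03],0],[[0,0,-0.012],0],[[0,0,-0.01],0],[[0,0,0],0],[[0,0,0],0]])

```text
time_s: 12.8
position: [0.5297, 0.1935, 0.1928]
tool_rot: [-180.0, -0.1, 1.0]
contact_force: [-0.0, 0.6, -3.1]
opening: 0.461
```

step_arm(motion=[[[-0.001,-0.001,-0.002],0],[[0,0,0],0],[[0,0,0],0],[[0,0,0],0],[[0,0,0.03],0],[[0,0,0.05],0],[[0,0,0.04],0]], gripper=0.3)

```text
time_s: 13.68
position: [0.5282, 0.1925, 0.3115]
tool_rot: [-180.0, -0.1, 1.0]
contact_force: [0.9, 0.0, 0.4]
opening: 0.65
```

step_arm(motion=[[[0.004,-0.046,0],0.019],[[0.004,-0.046,0],0.019],[[0.004,-0.046,0],0.019],[[0.004,-0.046,0],0.019],[[0.004,-0.046,0],0.019],[[0.004,-0.046,0],0.019],[[0.004,-0.046,0],0.019],[[0.004,-0.046,0],0.019],[[0.004,-0.046,0],0.019],[[0.004,-0.046,0],0.019],[[0.004,-0.046,0],0.019],[[0.003,-0.046,0],0.019],[[0,0,0],0],[[0,0,0],0],[[0,0,0],0]], gripper=0.5)

```text
time_s: 15.55
position: [0.5752, -0.3583, 0.3095]
tool_rot: [-180.0, 0.0, 14.2]
contact_force: [0.0, -0.5, 0.2]
opening: 0.747
```

```bash
python3 - <<'E'
from h import *
s=snap('wrist','w5'); print(readout.get_obs()['position']); locate(s,(0.5757,-.3598))
E
```

```text
[ 0.57529336 -0.35822555  0.30965788]
px [279. 210.] centre 0.5753 -0.3605 size 41.6 33.7 long axis deg 15.1
move dx dy 0.0001 -0.0023 twist 0.017 z 0.3097 yaw 14.2
```

step_arm(motion=[[[0,-0.0023,-0.03],0.017],[[0,0,-0.04],0],[[0,0,-0.03],0],[[0,0,-0.026],0],[[0,0,0],0],[[0,0,0],0]])

```text
time_s: 16.35
position: [0.5757, -0.3617, 0.185]
tool_rot: [179.9, -0.1, 15.1]
contact_force: [0.9, 0.3, -0.0]
opening: 0.752
```

step_arm(motion=[[[0,0,0],0],[[0,0,0],0],[[0,0,0],0],[[0,0,0],0],[[0,0,0],0],[[0,0,0],0],[[0,0,0],0],[[0,0,0.03],0],[[0,0,0.05],0],[[0,0,0.05],0],[[0,0,0],0]], gripper=-0.6)

```text
time_s: 17.73
position: [0.5764, -0.363, 0.3198]
tool_rot: [179.5, -0.3, 15.1]
contact_force: [-0.4, -0.1, -1.5]
opening: 0.459
```

step_arm(motion=[[[-0.011,0.046,0],-0.025],[[-0.011,0.046,0],-0.025],[[-0.011,0.046,0],-0.025],[[-0.011,0.046,0],-0.025],[[-0.011,0.046,0],-0.025],[[-0.011,0.046,0],-0.025],[[-0.012,0.046,0],-0.025],[[-0.012,0.046,0],-0.025],[[-0.012,0.046,0],-0.025],[[-0.012,0.053,0],-0.021],[[0,0,0],0],[[0,0,0],0],[[0,0,0],0]])

```text
time_s: 19.35
position: [0.4613, 0.1041, 0.3133]
tool_rot: [180.0, 0.0, 0.9]
contact_force: [-0.4, -0.5, -2.2]
opening: 0.457
```

```bash
sed -i 's/m\[345:\]=0/m[338:]=0/' h.py; python3 - <<'E'
from h import *
s=snap('wrist','w6'); o=readout.get_obs(); held(s,o['position'][2]-.145); print(o['tool_rot'],o['opening'])
E
```

```text
[[245.0, 255.0], [276.0, 256.0], [307.0, 255.0], [304.0, 329.0], [250.0, 330.0], [277.0, 330.0]] ((462.7841491699219, 102.98755645751953), (35.807350158691406, 23.84187126159668), 1.1245721578598022) tcp [0.46138125 0.10401608 0.31343097] off [ 0.0014 -0.001 ]
[1.79988469e+02 1.93259030e-02 8.59115338e-01] 0.45677296248847354
```

View pics/w6.png

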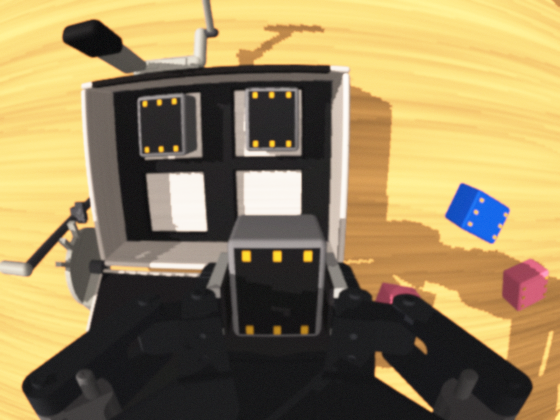

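Both placed blocks lie in the two front pockets. The rear-right pocket spans about (237–302, 170–232).

```bash
python3 - <<'E'
from h import *
s=load('w6')
for p in[(270,171),(240,200),(302,200),(178,173),(178,231),(148,200),(207,200)]: print(p,onz(s,*p,.015,True).round(4))
for x,y in((.4612,.1069),(.4598,.1909)): print(proj(s,(x,y,.015),True))
E
```

```text
(270, 171) [0.488  0.1086 0.015 ]
(240, 200) [0.4627 0.134  0.015 ]
(302, 200) [0.4635 0.0811 0.015 ]
(178, 173) [0.4861 0.1878 0.015 ]
(178, 231) [0.4332 0.1913 0.015 ]
(148, 200) [0.4619 0.218  0.015 ]
(207, 200) [0.4624 0.1628 0.015 ]
[271.6966892  202.13027404]
[176.28407827 202.56210924]
```

step_arm(motion=[[[-0.0018,0.0035,-0.03],0],[[0,0,-0.04],0],[[0,0,-0.03],0],[[0,0,-0.012],0],[[0,0,-0.01],0],[[0,0,0],0],[[0,0,0],0]])

```text
time_s: 20.27
position: [0.4599, 0.1086, 0.1926]
tool_rot: [180.0, -0.1, 1.0]
contact_force: [0.5, 0.5, -1.5]
opening: 0.456
```

step_arm(motion=[[[0,-0.001,-0.002],0],[[0,0,0],0],[[0,0,0],0],[[0,0,0],0],[[0,0,0.03],0],[[0,0,0.05],0],[[0,0,0.04],0]], gripper=0.3)

```text
time_s: 21.15
position: [0.4593, 0.1077, 0.3114]
tool_rot: [180.0, -0.0, 1.0]
contact_force: [0.3, 0.5, 0.4]
opening: 0.649
```

step_arm(motion=[[[0,-0.046,0],0.09],[[0,-0.046,0],0.09],[[0,-0.046,0],0.09],[[-0.005,-0.046,0],0.09],[[-0.005,-0.046,0],0.09],[[-0.005,-0.046,0],0.09],[[-0.005,-0.046,0],0.09],[[-0.005,-0.046,0],0.09],[[-0.006,-0.046,0],0.09],[[-0.006,-0.048,0],0.097],[[0,0,0],0],[[0,0,0],0],[[0,0,0],0]], gripper=0.5)

```text
time_s: 22.78
position: [0.4225, -0.3532, 0.3095]
tool_rot: [-180.0, -0.0, 53.0]
contact_force: [0.0, 0.1, -0.3]
opening: 0.753
```

```bash
python3 - <<'E'
from h import *
s=snap('wrist','w7'); print(readout.get_obs()['position']); locate(s,(0.422,-.3568))
E
```

```text
[ 0.42254188 -0.35316888  0.30960425]
px [279. 215.] centre 0.4215 -0.3575 size 41.4 33.9 long axis deg 53.0
move dx dy -0.001 -0.0043 twist 0.001 z 0.3096 yaw 53.0
```

step_arm(motion=[[[-0.001,-0.0043,-0.03],0],[[0,0,-0.04],0],[[0,0,-0.03],0],[[0,0,-0.026],0],[[0,0,0],0],[[0,0,0],0]])

```text
time_s: 23.58
position: [0.4218, -0.3586, 0.1847]
tool_rot: [179.9, 0.0, 53.0]
contact_force: [0.0, -0.8, 0.0]
opening: 0.749
```

step_arm(motion=[[[0,0,0],0],[[0,0,0],0],[[0,0,0],0],[[0,0,0],0],[[0,0,0],0],[[0,0,0],0],[[0,0,0],0],[[0,0,0.03],0],[[0,0,0.05],0],[[0,0,0.05],0],[[0,0,0],0]], gripper=-0.6)

```text
time_s: 24.95
position: [0.4223, -0.36, 0.3188]
tool_rot: [179.5, 0.1, 52.9]
contact_force: [-0.2, -0.8, -1.2]
opening: 0.457
```

step_arm(motion=[[[0.01,0.045,0],-0.075],[[0.01,0.045,0],-0.075],[[0.01,0.045,0],-0.075],[[0.008,0.045,0],-0.075],[[0,0.046,0],-0.075],[[0,0.046,0],-0.075],[[0,0.046,0],-0.075],[[0,0.046,0],-0.075],[[0,0.046,0],-0.075],[[0,0.046,0],-0.075],[[0,0.046,0],-0.075],[[0,0.046,0],-0.082],[[0,0,0],0],[[0,0,0],0],[[0,0,0],0]])

```text
time_s: 26.82
position: [0.4592, 0.1884, 0.3132]
tool_rot: [180.0, 0.0, 0.9]
contact_force: [0.5, 0.9, -2.0]
opening: 0.455
```

```bash
python3 - <<'E'
from h import *
s=snap('wrist','w8'); o=readout.get_obs(); held(s,o['position'][2]-.145); print(o['tool_rot'],o['opening'])
E
```

```text
[[245.0, 253.0], [276.0, 253.0], [307.0, 253.0], [249.0, 327.0], [277.0, 327.0], [304.0, 327.0]] ((461.92022705078125, 187.27981567382812), (35.49959945678711, 23.750505447387695), 1.2979907989501953) tcp [0.45932758 0.18830286 0.31337319] off [ 0.0026 -0.001 ]
[1.79984084e+02 3.15447010e-02 8.81657761e-01] 0.46168959125062287
```

step_arm(motion=[[[-0.0022,0.0028,-0.03],0],[[0,0,-0.04],0],[[0,0,-0.03],0],[[0,0,-0.012],0],[[0,0,-0.01],0],[[0,0,0],0],[[0,0,0],0]])

```text
time_s: 27.75
position: [0.4577, 0.1922, 0.1926]
tool_rot: [-180.0, -0.1, 1.0]
contact_force: [0.4, -0.2, -1.3]
opening: 0.459
```

step_arm(motion=[[[0,-0.001,-0.002],0],[[0,0,0],0],[[0,0,0],0],[[0,0,0],0],[[0,0,0.03],0],[[0,0,0.05],0],[[0,0,0.05],0],[[0.02,0,0.03],0],[[0.02,0,0],0],[[0.02,0,0],0],[[0,0,0],0],[[0,0,0],0]], gripper=0.3)

```text
time_s: 29.25
position: [0.5164, 0.1912, 0.3492]
tool_rot: [180.0, 0.1, 1.0]
contact_force: [0.4, -0.5, 0.1]
opening: 0.652
```

```bash
python3 - <<'E'
from h import *
s=snap('wrist','w9'); o=readout.get_obs(); print(o['position'])
b=snap('scene','scene1'); f=b['frame'][180:310,290:480,::-1]
x=cv2.resize(f,None,fx=4,fy=4,interpolation=cv2.INTER_CUBIC)[:420,:]
w=s['frame'][:,:,::-1][100:380,0:400]
x=cv2.resize(x,(w.shape[1],int(x.shape[0]*w.shape[1]/x.shape[1])))
cv2.imwrite('pics/m1.png',np.vstack([w,x]))
E
```

```text
[0.51633669 0.19121779 0.34932206]
```

View pics/m1.png

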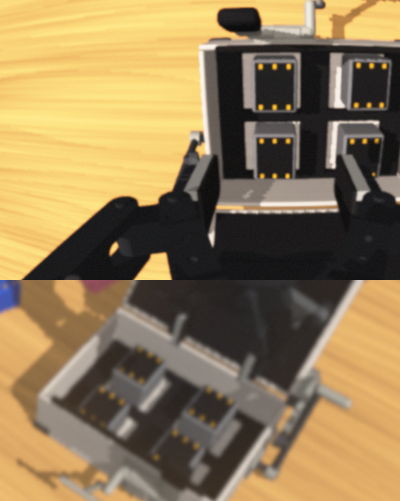

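All four blocks sit in pockets. Now the pawl peg: I'll triangulate it from the top and scene pictures.

```bash
python3 - <<'E'
from h import *
a=load('top0');b=load('scene1')
print(tri(a,(135.5,257.8),b,(290+350/2.105,180+(405-280)/2.105)))
print(onz(a,135.5,257.8,.129),onz(a,149,257.5,.129))
print(proj(b,(.4452,.2832,.129)), proj(a,(.4452,.2832,.129)))
# lid edge corners in top image (crop px /2.5)
for p in[(76,383),(308,380),(115,256),(314,254)]: print([onz(a,120+p[0]/2.5,165+p[1]/2.5,z).round(3).tolist() for z in(.062,.2,.22)])
E
```

```text
(array([0.44232366, 0.30057595, 0.12759586]), np.float64(0.0026442194044093673))
[0.44285453 0.29879926 0.129     ] [0.44371883 0.26808476 0.129     ]
[446.30816841 234.93347635] [142.39348156 256.80798397]
[[0.297, 0.279, 0.062], [0.32, 0.238, 0.2], [0.324, 0.232, 0.22]]
[[0.3, 0.055, 0.062], [0.323, 0.046, 0.2], [0.327, 0.045, 0.22]]
[[0.418, 0.246, 0.062], [0.425, 0.21, 0.2], [0.426, 0.205, 0.22]]
[[0.422, 0.051, 0.062], [0.427, 0.043, 0.2], [0.428, 0.041, 0.22]]
```

step_arm(motion=[[[0,0.05,0],0],[[0,0.053,0],0],[[-0.035,0,0],0],[[-0.034,0,0],0],[[-0.034,0,0],0],[[0,0,0],0],[[0,0,0],0],[[0,0,0],0],[[0,0,-0.03],0],[[0,0,-0.034],0],[[0,0,0],0],[[0,0,0],0]], gripper=-1)

```text
time_s: 30.85
position: [0.4149, 0.2942, 0.2867]
tool_rot: [-180.0, -0.1, 0.9]
contact_force: [-0.6, 0.1, -0.1]
opening: -0.003
```

step_arm(motion=[[[0.012,0,0],0],[[0.012,0,0],0],[[0.012,0,0],0],[[0.012,0,0],0],[[0.012,0,0],0],[[0.012,0,0],0],[[0,0,0],0],[[0,0,0],0]])

```text
time_s: 31.85
position: [0.4858, 0.2941, 0.2854]
tool_rot: [180.0, 0.0, 1.0]
contact_force: [-0.9, -0.3, -0.4]
opening: -0.002
```

step_arm(motion=[[[0.012,0,0],0],[[0,0,0],0],[[-0.02,0.02,0.06],0],[[-0.03,0,0.06],0],[[-0.04,-0.03,0.02],0],[[-0.04,-0.03,0],0],[[-0.04,-0.03,0],0],[[-0.04,-0.02,0],0],[[0,0,0],0],[[0,0,0],0]])

```text
time_s: 33.1
position: [0.2916, 0.2031, 0.4187]
tool_rot: [-180.0, -0.1, 1.0]
contact_force: [0.1, -0.3, 0.5]
opening: -0.002
```

```bash
python3 - <<'E'
from h import *
a=snap('top','top1');b=snap('scene','scene2'); o=readout.get_obs(); print(o['position'],o['contact_force'])
f=np.hstack([cv2.resize(s['frame'][v:v+130,u:u+130,::-1],(400,400),interpolation=cv2.INTER_CUBIC) for s,u,v in((a,125,180),(b,350,170))])
cv2.imwrite('pics/m2.png',f)
E
```

```text
[0.29202662 0.20324338 0.41839944] [-0.26648055 -0.4497597  -0.02782301]
```

View pics/m2.png

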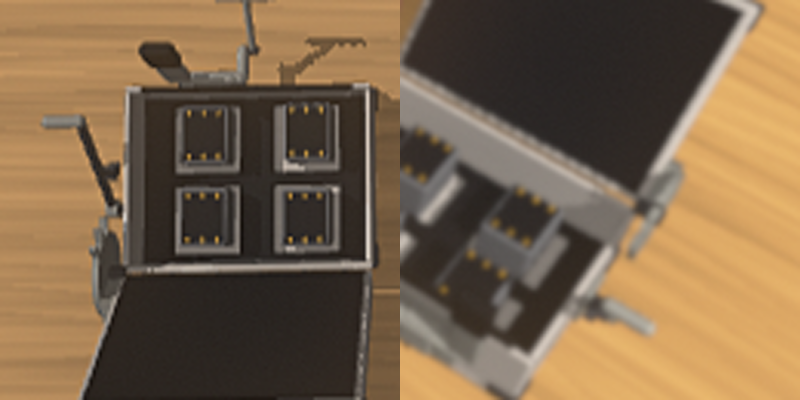

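The pawl now lies forward towards the latch, and all four blocks are flat in their pockets. Next I'll close the lid from behind.

step_arm(motion=[[[0,0,-0.04],0],[[0,0,-0.04],0],[[0.008,0,0],0],[[0.014,0,0.002],0],[[0.012,0,0.003],0],[[0.012,0,0.004],0],[[0.012,0,0.005],0],[[0.012,0,0.005],0],[[0.012,0,0.005],0],[[0.012,0,0.003],0],[[0,0,0],0]])

```text
time_s: 34.58
position: [0.3865, 0.2028, 0.3656]
tool_rot: [180.0, -0.1, 0.9]
contact_force: [-0.4, 0.5, 0.6]
opening: -0.002
```

```bash
python3 - <<'E'
from h import *
b=snap('scene','scene3'); o=readout.get_obs(); print(o['position'],o['contact_force'])
cv2.imwrite('pics/m3.png',b['frame'][:,:,::-1][80:320,250:560])
E
```

```text
[0.38601157 0.20284323 0.36542094] [-0.25895026  0.1452006   0.43264252]
```

View pics/m3.png

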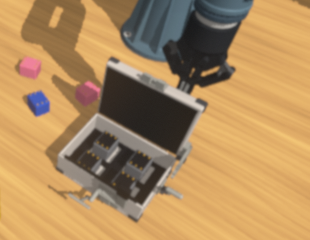

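The lid is about upright and following the finger, so I'll carry on along the arc.

step_arm(motion=[[[0.012,0,0.001],0],[[0.012,0,0],0],[[0.011,0,0],0],[[0.012,0,-0.002],0],[[0.011,0,-0.0025],0],[[0.01,0,-0.003],0],[[0.011,0,-0.005],0],[[0.01,0,-0.005],0],[[0.01,0,-0.006],0],[[0.009,0,-0.007],0],[[0.008,0,-0.008],0],[[0.008,0,-0.009],0],[[0,0,0],0]])

```text
time_s: 36.25
position: [0.5095, 0.2027, 0.3175]
tool_rot: [180.0, 0.1, 0.9]
contact_force: [-0.4, -0.0, 0.1]
opening: 0.003
```

step_arm(motion=[[[0.006,0,-0.009],0],[[0.006,0,-0.01],0],[[0.006,0,-0.01],0],[[0.004,0,-0.01],0],[[0.003,0,-0.01],0],[[0.002,0,-0.01],0],[[0,0,-0.004],0],[[0,0,0],0],[[0,0,0],0]])

```text
time_s: 37.38
position: [0.5368, 0.203, 0.257]
tool_rot: [180.0, -0.1, 1.0]
contact_force: [-3.3, -0.7, 11.6]
opening: -0.001
```

The seal pressed back at 11.6 N. Now I'll lift off, go in front of the hook and look.

step_arm(motion=[[[0,0,0.04],0],[[0,0,0.04],0],[[0.04,-0.015,0],0],[[0.04,-0.015,0],0],[[0.04,-0.015,0],0],[[0.03,-0.01,0],0],[[0,0,0],0],[[0,0,0],0]])

```text
time_s: 38.38
position: [0.6856, 0.1482, 0.3346]
tool_rot: [-180.0, 0.1, 1.0]
contact_force: [0.3, -0.4, 0.6]
opening: -0.001
```

```bash
python3 - <<'E'
from h import *
b=snap('wrist','w10'); a=snap('top','top2'); o=readout.get_obs(); print(o['position'])
f=np.hstack([cv2.resize(b['frame'][:,:,::-1],(480,360)),cv2.resize(a['frame'][170:290,145:245,::-1],(300,360),interpolation=cv2.INTER_CUBIC)])
cv2.imwrite('pics/m4.png',f)
for p in[(.6355,.152,.077),(.6355,.174,.077),(.6355,.13,.077),(.57,.15,.084)]: print(proj(b,p,True)*480/560, (proj(a,p)-[145,170])*3+[480,0])
E
```

```text
[0.68535618 0.1486238  0.33524747]
[230.6922851  237.04074688] [662.08996774  28.10696351]
[206.75569637 236.48808864] [635.37812331  27.87846446]
[254.69012003 237.31695519] [688.78629048  28.33532979]
[232.15871738 296.66947735] [661.11093076 105.96765032]
```

View pics/m4.png

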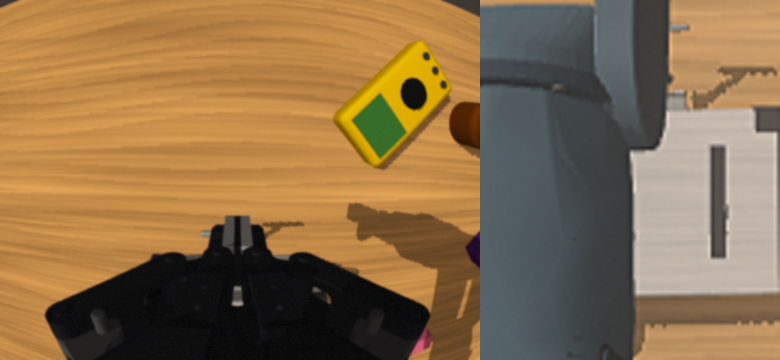

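The lid is shut, and the T-bar's end is exactly where I predicted, at (688,28). I'll push it inward.

step_arm(motion=[[[0,0.002,-0.04],0],[[0,0,-0.04],0],[[0,0,-0.014],0],[[-0.01,0,0],0],[[-0.01,0,0],0],[[-0.01,0,0],0],[[-0.01,0,0],0],[[-0.01,0,0],0],[[-0.008,0,0],0],[[-0.008,0,0],0],[[-0.008,0,0],0],[[-0.006,0,0.002],0],[[-0.004,0,0.002],0],[[0,0,0],0],[[0,0,0],0]])

```text
time_s: 40.35
position: [0.6025, 0.15, 0.2458]
tool_rot: [-180.0, -0.0, 1.0]
contact_force: [-0.2, -0.5, -0.3]
opening: 0.001
```

step_arm(motion=[[[0.02,0,0],0],[[0.01,0,0.04],0],[[0,-0.03,0.05],0],[[0,-0.06,0],0],[[0,-0.06,0],0],[[0,-0.06,0],0],[[0,-0.06,0],0],[[0,-0.03,0],0],[[0,0,0],0]])

```text
time_s: 41.48
position: [0.6322, -0.1528, 0.3355]
tool_rot: [180.0, -0.0, 0.7]
contact_force: [0.3, 1.7, 1.2]
opening: 0.0
```

```bash
python3 - <<'E'
from h import *
b=snap('scene','scene4'); a=snap('top','top3'); o=readout.get_obs(); print(o['position'])
f=np.hstack([cv2.resize(b['frame'][180:310,290:460,::-1],None,fx=3,fy=3,interpolation=cv2.INTER_CUBIC)[:360,:480],cv2.resize(a['frame'][170:290,145:245,::-1],(300,360),interpolation=cv2.INTER_CUBIC)])
cv2.imwrite('pics/m5.png',f)
for p in[(.575,.13,.085),(.575,.174,.085),(.5835,.211,.118)]: print((proj(b,p)-[290,180])*3, (proj(a,p)-[145,170])*3+[480,0])
E
```

```text
[ 0.63225804 -0.14994869  0.33533952]
[139.40764328 203.88683793] [685.69869506  99.91150711]
[196.04231964 241.29461594] [631.4815083   99.48998139]
[248.40749384 256.13536706] [576.53265826  83.3353922 ]
```

View pics/m5.png

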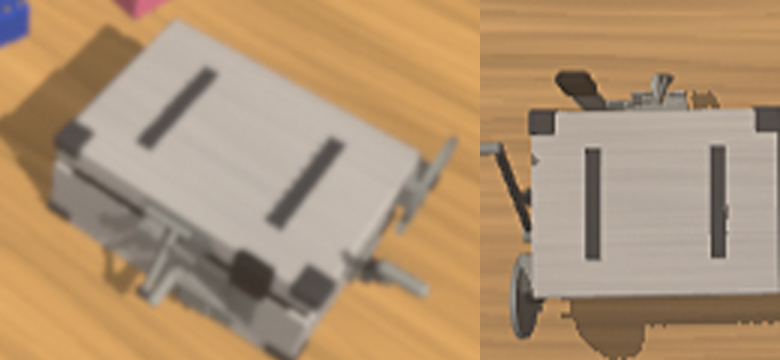

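The hook now leans in at the lid front behind the prongs, and the lever grip is at about (574,83), as predicted. Next I'll press the lever.

step_arm(motion=[[[-0.012,0.052,0],0],[[-0.012,0.052,0],0],[[-0.012,0.052,0],0],[[-0.012,0.052,0],0],[[-0.012,0.052,0],0],[[-0.012,0.052,0],0],[[-0.01,0.05,0],0],[[0,0,0],0],[[0,0,-0.03],0],[[0,0,-0.033],0],[[0,0,0],0],[[0,0,0],0]])

```text
time_s: 43.08
position: [0.5507, 0.2121, 0.2738]
tool_rot: [-180.0, -0.1, 1.0]
contact_force: [1.0, -0.1, -0.0]
opening: -0.002
```

step_arm(motion=[[[0.01,0,0],0],[[0.01,0,0],0],[[0.01,0,0],0],[[0.01,0,-0.001],0],[[0.007,0,-0.004],0],[[0.007,0,-0.005],0],[[0.006,0,-0.006],0],[[0.006,0,-0.006],0],[[0,0,0],0]])

```text
time_s: 44.2
position: [0.6163, 0.2118, 0.2495]
tool_rot: [180.0, 0.1, 1.0]
contact_force: [-0.2, -0.6, -0.5]
opening: -0.002
```

step_arm(motion=[[[0.004,0,-0.005],0],[[0.004,0,-0.005],0],[[0.003,0,-0.006],0],[[0.002,0,-0.006],0],[[0.002,0,-0.006],0],[[0.003,0,-0.005],0],[[0.003,0,-0.005],0],[[0.003,0,-0.005],0],[[0.003,0,-0.004],0],[[0,0,-0.003],0],[[0,0,0],0]])

```text
time_s: 45.58
position: [0.6432, 0.212, 0.2002]
tool_rot: [180.0, 0.0, 1.0]
contact_force: [-0.7, 0.1, 0.1]
opening: -0.002
```

step_arm(motion=[[[0,0,-0.003],0],[[0,0,-0.003],0],[[0,0,-0.002],0],[[0,0,0],0]])

```text
time_s: 46.08
position: [0.645, 0.2123, 0.1979]
tool_rot: [-180.0, -0.3, 1.0]
contact_force: [-5.7, -2.2, 24.4]
opening: 0.005
```

Firm contact at 24 N, so the lever is at its stop. I'll back off and check.

step_arm(motion=[[[0,0,0.04],0],[[0,0,0.05],0],[[0,0,0.05],0],[[0,-0.06,0],0],[[0,-0.06,0],0],[[0,-0.06,0],0],[[0,-0.06,0],0],[[0,-0.06,0],0],[[0,-0.06,0],0],[[0,0,0],0],[[0,0,0],0]])

```text
time_s: 47.45
position: [0.6431, -0.148, 0.3325]
tool_rot: [-180.0, 0.0, 0.9]
contact_force: [-0.4, 0.4, 0.1]
opening: 0.001
```

```bash
python3 - <<'E'
from h import *
b=snap('scene','scene5'); a=snap('top','top4'); o=readout.get_obs(); print(o['position'],o['contact_force'])
f=np.hstack([cv2.resize(b['frame'][180:310,290:460,::-1],None,fx=3,fy=3,interpolation=cv2.INTER_CUBIC)[:360,:480],cv2.resize(a['frame'][170:290,145:245,::-1],(300,360),interpolation=cv2.INTER_CUBIC)])
cv2.imwrite('pics/m6.png',f)
for p in[(.6533,.211,.0173),(.575,.152,.072)]: print((proj(b,p)-[290,180])*3, (proj(a,p)-[145,170])*3+[480,0])
E
```

```text
[ 0.64331046 -0.14658022  0.33253774] [ 0.30242103 -0.13902091  0.05874667]
[161.08983813 409.55954539] [606.42736534  19.8218465 ]
[164.78614278 233.00442758] [661.24369232 101.58995445]
```

View pics/m6.png

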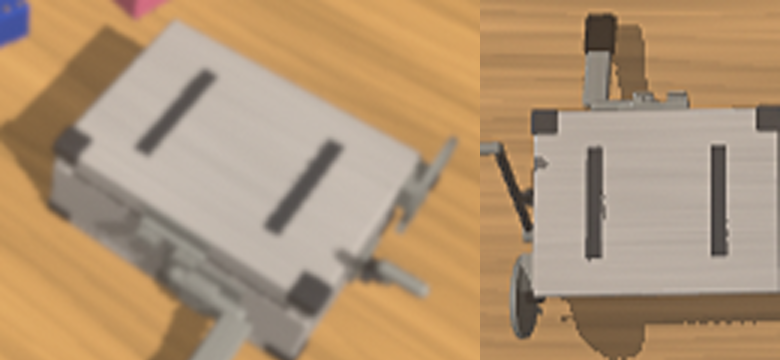

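The lever is down and the lid's front corner sits lower. One close look at the hook from above to confirm.

step_arm(motion=[[[-0.019,0.05,0],0],[[-0.019,0.05,0],0],[[-0.019,0.05,0],0],[[-0.019,0.05,0],0],[[-0.019,0.05,0],0],[[-0.018,0.05,-0.01],0],[[0,0,-0.02],0],[[0,0,0],0],[[0,0,0],0]])

```text
time_s: 48.68
position: [0.5304, 0.1524, 0.3033]
tool_rot: [-180.0, -0.0, 1.0]
contact_force: [0.1, 0.0, -0.4]
opening: -0.005
```

```bash
python3 - <<'E'
from h import *
b=snap('wrist','w11'); 
f=b['frame'][:,:,::-1]
ps=[(.4945+.075,.152,.08),(.575,.152,.067),(.575,.174,.067)]
u=[proj(b,p,True) for p in ps]; x,y=(u[1]-[80,60]).astype(int); x=max(x,0);y=max(y,0)
cv2.imwrite('pics/m7.png',cv2.resize(f[y:y+120,x:x+160],(800,600),interpolation=cv2.INTER_CUBIC)); print([((q-[x,y])*5).round() for q in u])
E
```

```text
[array([402., 362.]), array([403., 303.]), array([230., 301.])]
```

View pics/m7.png

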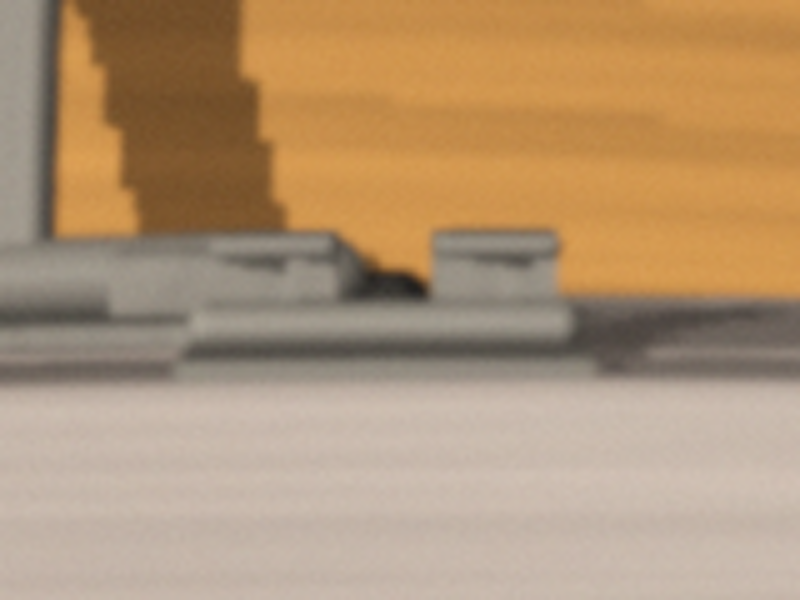

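The T-bar (y≈325, x 190–570) lies between the upturned prongs (y≈240) and the lid front, seated in the keeper. The gripper is clear of everything, so I'll hand in.

```bash
python3 -c "
from bench import manip; print(manip.job_done())"
```

```text
the job is handed in; nothing more can be done
None
```

I packed all four grey transformers into their own pockets, flipped the pawl over and folded the lid shut. I then swung the T-hook in behind the keeper prongs and pressed the lever down. I handed the job in at about 49 s; the hand-in gives no verdict.

My last checks found no failures or disagreements:
- **Transformers:** the pictures before closing the lid showed all four lying flat in their pockets.
- **Pawl:** the pictures before and after closing show it lying over towards the latch side.
- **Lever:** it pushed back with about 24 N at its stop, and the pictures show it fully down.
- **Lid:** its front corner sits slightly lower than before latching. I judged that from pictures and did not measure the lid angle.
- **Hook:** the close-up shows the T-bar seated between the upturned prongs and the lid front.
- **Clearance:** the gripper was clear of everything. No move was aimed at the meter, jar or screwdriver, but I did not measure their positions again at the end.

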